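# Nip up a bearing lock ring with a pin spanner

### The arm

A 6-joint arm with a two-finger parallel gripper is mounted at the origin on a cart in front of the work surface, level with it; the furniture and walls round the work are solid. World frame = base frame: x ahead of the robot, y to its left, z up, the work surface at z = 0. Lengths are in m, angles in rad, forces in N, time in s.
With the tool pointing down it reaches from about 0.3 to 0.775 m from the base axis. Payload 14.6 kg.
Tool frame: the origin (TCP) lies on the centre line of the jaws, within the pads' length; the fingertips stand 17 mm ahead of it and the grasp point (between the pads) lies 2 mm behind it; z points along the fingers, x is the direction in which the jaws open and shut, and the axes are right-handed (so a half turn about z gives the same grasp; the last joint's range is limited). The gripper opens to 94 mm and grips with 3 to 60 N. Pads are 16 mm wide; open, the fingers measure 119 mm over their backs; the gripper's body (75 mm by 177 mm) begins 78 mm behind the grasp point.
Start: joints at [-1.258, 0.3, 1.521, -0, 1.321, -0.067], TCP at [0.204, -0.511, 0.222] pointing down, gripper open.
Joint ranges: [-3.03, 3.03], [-0.79, 2.21], [0.23, 2.52], [-1.04, 4.18], [0, 3.07], [-2.55, 2.55]. Speed limits (rad/s): [2.22, 2.22, 2.57, 3.14, 3.14, 3.14].

### API

Orientations are given as [roll, pitch, yaw] about the fixed x, y, z axes, in that order (R = Rz(yaw) Ry(pitch) Rx(roll)).
In Python, from station import ctrl gives the robot as it stands. The module is installed in compiled form; this text tells all that it offers.
- The arm moves only by the tool drive_tool, never from a script. Its argument "increments" is a list of rows, each a list of 3 entries, a list of its own where there are three numbers: the turn, a rotation vector about the tool's x, y, z in degrees, then the shift along the tool's x, y, z in mm, then the opening, from 0 (shut) to 1 (fully open). In form: [[[ax, ay, az], [dx, dy, dz], hand], ...]. A call has 1 to 20 rows; each row shifts and turns the commanded pose from where the row before left it, along the tool's axes as they then stand; what a row does not reach is not made up. A row lasts 1/8 s, in which the tool goes at most 62.5 mm and 10.7 degrees, less where a joint would pass 70% of its speed; a pose out of reach is approached as far as the arm can. A call with a gripper value outside its range is refused whole. The fingers move at their own pace and stop on an object; "squeeze" is the grip in N (left out, the last holds). Time passes only in rows, so rows that do not move let the fingers close. It gives the time, the measured TCP pose, the force and the opening at its end, in the units of the state.
- ctrl.get_obs(): the state, without advancing time (a new reading comes with each control period).
- ctrl.camera(name): name is "scene" or "top"; returns the picture (384x512x3 uint8, red, green, blue); there is no depth.
- ctrl.calibration(name): a dict with "fx", "fy", "cx", "cy" (pixels), "k1" (the pictures are not rectified: a ray, as slopes to the right and down, at radius r is drawn at 1 + k1 r^2 times it, then the intrinsics apply), "rvec" (rotation vector, rad) and "tvec" (3), from world to camera coordinates, as OpenCV has them. Camera axes: x right, y down, z forward; pixel columns grow to the right and rows downward; lengths in m; the calibration is good to about 2 mm. A picture is of the moment at which its call begins. calibration takes no time and is no camera call.
- ctrl.hand_in(): hands the job in, once; it reports no verdict.
The state is a dict: "time_s": time; "qpos": joint angles; "joint_vel": joint speeds; "tau": joint torques, N m; "ee_pos": TCP position; "eef_rot": TCP orientation; "force": force on the tool from outside, world axes, zero at the start; "moment": the same for the moment, N m; "grip_width": finger opening in m.
Only numpy, scipy, OpenCV 4.12 (cv2) and the standard library are available. Lean on these libraries where they do the work, as an engineer would, in place of code of your own. Each camera call takes 0.05 s, during which the arm holds its last target.

### The job

Take the red-handled pin spanner from its wooden rest, feel both prongs home into the two holes of the brass lock ring without pressing hard, and use the spanner to turn the ring clockwise until it is seated and nipped up to about 0.4 N m, without overtightening. Then put the spanner back in the slot of its rest, upright and let go, and leave the things standing around where they are.

Things in the scene. Friction and masses are not known exactly. Their poses are not given: they have to be found in the camera images.
- spanner_grip (a point): Pin spanner, loose, about 0.22 kg, standing upright in its rest. This point is the centre of its red grip, a flat paddle 46 mm along spanner x, 14 mm thick along y, 46 mm high (23 mm above and below this point). Grip it from above across the 14 mm (y). Under it: a short neck, then the crossbar, underside 38 mm below this point, and the prongs, tips 49 mm below.
- spanner: The same spanner; origin midway between its two prong tips, at their lower end; x along the crossbar, z up. Dark steel crossbar 84 mm along x, 22 mm along y, 8 mm thick; two round prongs 8 mm in diameter with bevelled tips stand 11 mm out below it, at x = +28 and -28 mm.
- prong_a (a point): Tip of the prong at spanner x = +28 mm.
- prong_b (a point): Tip of the prong at spanner x = -28 mm.
- ring_face (a point): Centre of the upper face of the brass lock ring, 52 mm above the bench; axes of the fixed housing, x toward the white mark on its foot. Ring 84 mm across, 12 mm thick, with two round through holes 11 mm in diameter, 28 mm from the centre, opposite each other (the spanner fits either way round). Spanner home: crossbar lying on the ring face, prongs 11 mm deep.
- housing: Green round bearing housing bolted to the bench, 120 mm across at the foot, 94 mm above it, 52 mm high with ring; origin under its centre. Hole direction is not measured: from above, the line of holes is the housing's x axis turned clockwise by the lock_ring value, plus or minus up to 0.4 rad (unknown). See it, or feel: rest the prongs on the face with a few newtons and turn until they drop.
- lock_ring (a joint): Turn of the lock ring on its thread (rad), growing clockwise from above as it tightens; starts between 0.2 and 0.45. Friction of 0.2 N m while it moves (fades when you stop); from about 0.70 on it seats against a springy stop, which adds 1.5 N m per rad and stays felt at rest (0.2 + 0.2 = 0.4 N m at about 0.83). Let go, it may ease back to about 0.8. Keep well short of 1.1.
- rest: Wooden block 110 x 60 x 30 mm, fixed to the bench, origin at the centre of its underside, x along its length; a slot 72 mm along x, 14 mm wide and 15 mm deep in its top takes both prongs of the spanner, whose crossbar then lies along x on the top.
- rest_slot (a point): Centre of the slot's mouth on top of the rest, 30 mm above the bench; the spanner grip's centre stands 38 mm above it when the spanner rests there.
- slip_cup: Small grey-brown clay cup, 65 mm across, 47 mm high; origin under its centre. A bystander.
- teapot_lid: Dark brown teapot lid with a knob, 80 mm across, 34 mm high; origin under its centre. A bystander.
- cork_block: Mottled cork block 58 x 55 x 22 mm; origin under its centre. A bystander.
- needle_tin: Grey metal tin 55 mm across, 58 mm high; origin under its centre. A bystander.
Not all that is in view belongs to the job. Of the things that look like the rest, the middle-sized one is meant.

How it is judged:
By the outcome, as a careful person would: the job done as asked, in the order asked, and still so for the second after the job is handed in, with the robot touching nothing.
It also fails if it takes over 72 s, if anything falls off the work surface, if the arm or the gripper's body presses on something with over 40 N, if the wrist force passes 120 N, or if a joint passes its speed limit or range.

## Working session

There is one attempt and no reset: what is moved stays moved. The work goes in short steps, Python scripts to look and compute and a tool call to move; the robot and the scene stay as the last step left them, time stands still between calls to the robot, and variables do not carry over. Pictures are saved under pics/ and viewed, and the job is handed in when it is done.

Besides the shell and the picture viewer there is one more tool, called as name(argument=value, ...) on one line, values as JSON. drive_tool: Moves the arm, as the interface text tells. Its arguments: {"type":"object","properties":{"increments":{"type":"array"},"squeeze":{"type":"number"}},"required":["increments"]}

```bash
mkdir -p pics; python3 - <<'E'
from station import ctrl
import cv2
for n in("scene","top"):
    im=ctrl.camera(n); cv2.imwrite(f"pics/{n}0.png",im[:,:,::-1]); print(n,ctrl.calibration(n))
print(ctrl.get_obs())
E
```

```text
scene {'fx': 464.8632644265372, 'fy': 464.8632644265372, 'cx': 266.31119243849895, 'cy': 200.41602225814665, 'k1': -0.15154311839363757, 'rvec': array([ 0.56082199, -2.43926282,  1.53024285]), 'tvec': array([0.55595693, 0.13730374, 1.46940312])}
top {'fx': 411.5718327659285, 'fy': 411.5718327659285, 'cx': 254.49890291273312, 'cy': 194.10690924476356, 'k1': -0.04230127572195585, 'rvec': array([ 2.18028527, -2.13760223,  0.11221236]), 'tvec': array([0.16457016, 0.56892708, 1.19578332])}
{'time_s': 0.1, 'qpos': array([-1.25763738e+00,  3.00418314e-01,  1.52152584e+00, -6.09925579e-05,
        1.32070572e+00, -6.65879145e-02]), 'joint_vel': array([ 0.00062319, -0.00268562, -0.00354908,  0.00063976,  0.00063319,
       -0.001466  ]), 'tau': array([-1.68445771e-03, -5.32649446e+01, -3.53289163e+01,  7.08098849e-02,
        2.34610919e-02, -4.09294887e-05]), 'ee_pos': array([ 0.20379739, -0.51060808,  0.22193865]), 'eef_rot': array([-3.14158126e+00,  1.05880641e-03, -1.19103434e+00]), 'force': array([ 0.2815315 , -0.51198309,  0.9312888 ]), 'moment': array([-0.03861005,  0.00604826, -0.06653707]), 'grip_width': 0.09421369021324398}
```

View pics/scene0.png

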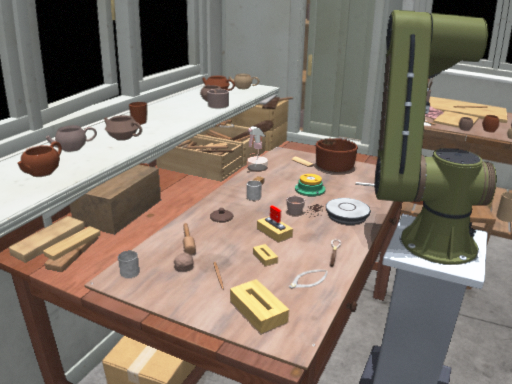

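View pics/top0.png

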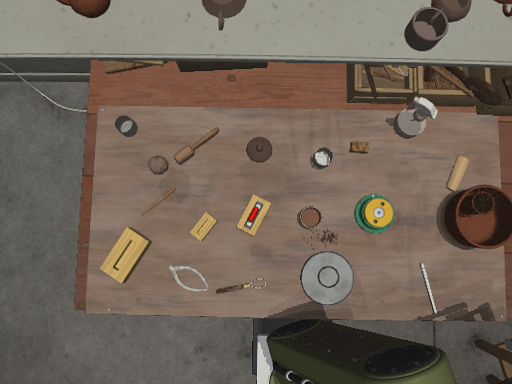

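The top view shows the spanner, with its red grip, in the middle-sized rest at about (254,215). The green housing with the brass ring is at about (377,213), the cup at (310,217), the lid at (259,149), the tin at (322,158) and the cork at (359,147). The small rest (203,226) and the big one (125,255) are decoys. Next I'll enlarge the crops.

```bash
cat > h.py <<'E'
import numpy as np, cv2
from station import ctrl
def cam(n):
    c=ctrl.calibration(n); K=np.array([[c['fx'],0,c['cx']],[0,c['fy'],c['cy']],[0,0,1.]])
    R=cv2.Rodrigues(c['rvec'])[0]; return K,np.array([c['k1'],0,0,0,0.]),R,np.array(c['tvec']),c['rvec']
def ray(n,uv):
    K,D,R,t,_=cam(n)
    p=cv2.undistortPointsIter(np.array(uv,float).reshape(-1,1,2),K,D,None,None,(3,50,1e-10)).reshape(-1,2)
    d=np.c_[p,np.ones(len(p))]@R; return -R.T@t,d
def onz(n,uv,z):
    o,d=ray(n,uv); s=(z-o[2])/d[:,2]; return o+d*s[:,None]
def proj(n,X):
    K,D,R,t,rv=cam(n); return cv2.projectPoints(np.array(X,float).reshape(-1,1,3),rv,t,K,D)[0].reshape(-1,2)
def crop(im,u0,v0,u1,v1,s,name):
    cv2.imwrite('pics/'+name,cv2.resize(im[v0:v1,u0:u1,::-1],None,fx=s,fy=s,interpolation=cv2.INTER_CUBIC))
E
python3 - <<'E'
from h import *
im=cv2.imread('pics/top0.png')[:,:,::-1]; sc=cv2.imread('pics/scene0.png')[:,:,::-1]
crop(im,340,180,415,246,8,'c1.png'); crop(im,220,182,290,247,8,'c2.png')
crop(sc,285,165,335,205,12,'c3.png'); crop(sc,245,195,305,245,12,'c4.png')
print(onz('top',[(254,215),(377,213),(310,217),(259,149),(322,158),(359,147)],0.03))
print(onz('scene',[(275,232),(311,188)],0.03))
E
```

```text
[[ 0.50330491  0.17603295  0.03      ]
 [ 0.51626713 -0.19044881  0.03      ]
 [ 0.50059096  0.0094628   0.03      ]
 [ 0.70371302  0.16495423  0.03      ]
 [ 0.6796377  -0.02596358  0.03      ]
 [ 0.71588261 -0.13842434  0.03      ]]
[[ 0.47987497  0.22448622  0.03      ]
 [ 0.49397789 -0.14165883  0.03      ]]
```

View pics/c1.png

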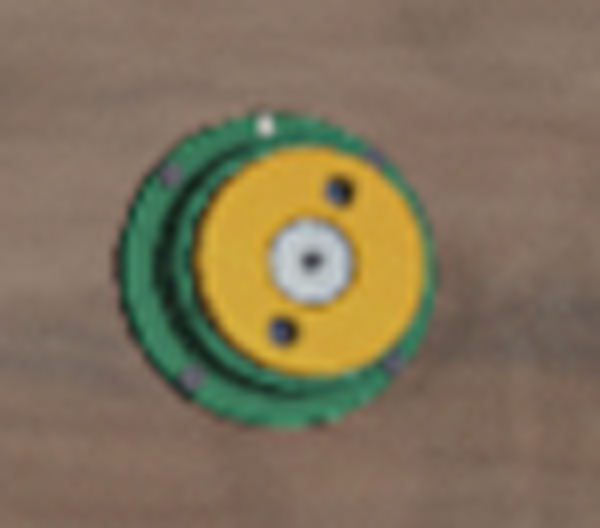

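View pics/c2.png

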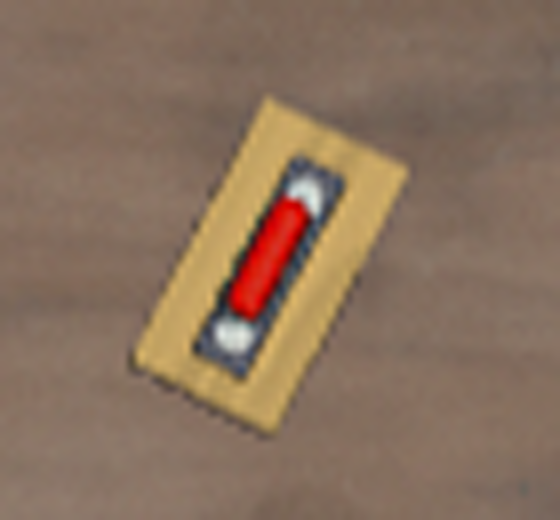

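View pics/c3.png

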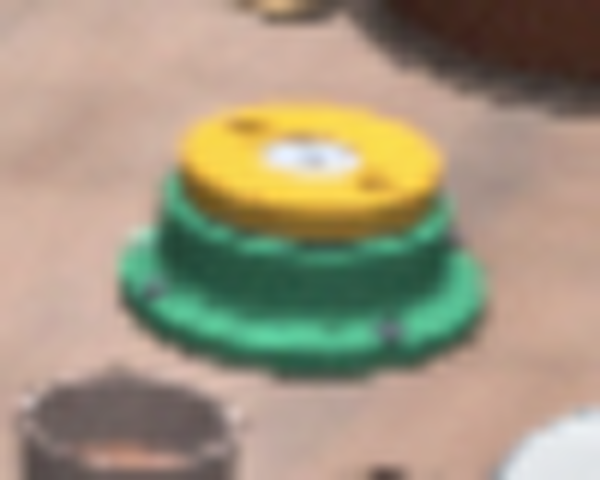

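View pics/c4.png

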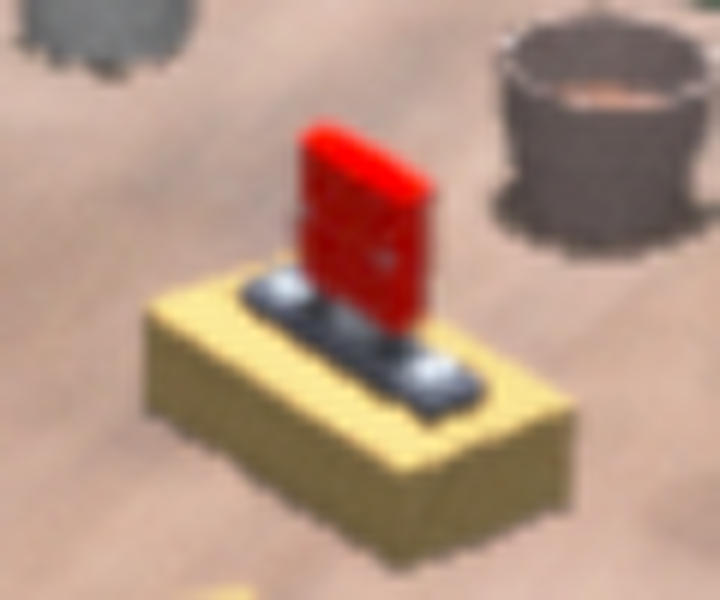

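```bash
python3 - <<'E'
from h import *
im=cv2.imread('pics/top0.png'); sc=cv2.imread('pics/scene0.png')
def mask(i,lo,hi,box):
    h=cv2.cvtColor(i,cv2.COLOR_BGR2HSV); m=cv2.inRange(h,lo,hi); k=np.zeros_like(m); u0,v0,u1,v1=box; k[v0:v1,u0:u1]=m[v0:v1,u0:u1]; return k
def hull(m):
    c=max(cv2.findContours(m,cv2.RETR_EXTERNAL,cv2.CHAIN_APPROX_NONE)[0],key=cv2.contourArea);return cv2.convexHull(c).reshape(-1,2).astype(float)
print(cv2.cvtColor(im,cv2.COLOR_BGR2HSV)[200,370],cv2.cvtColor(im,cv2.COLOR_BGR2HSV)[215,240],cv2.cvtColor(im,cv2.COLOR_BGR2HSV)[206,254])
# brass
for n,i,box in(('top',im,(340,180,415,246)),('scene',sc,(295,168,328,190))):
    m=mask(i,(15,150,150),(32,255,255),box)
    P=onz(n,hull(m),0.052)[:,:2]
    A=np.c_[2*P,np.ones(len(P))]; s=np.linalg.lstsq(A,(P**2).sum(1),rcond=None)[0]
    print(n,'ring ctr',s[:2],'r',np.sqrt(s[2]+s[0]**2+s[1]**2))
# holes weighted dark in top
s8=8
for u,v in((340+340/8,180+190/8),(340+283/8,180+330/8)):
    u0,v0=int(u)-4,int(v)-4; g=im[v0:v0+9,u0:u0+9].max(2).astype(float); w=np.clip(170-g,0,None)
    yy,xx=np.mgrid[v0:v0+9,u0:u0+9]; c=((w*xx).sum()/w.sum(),(w*yy).sum()/w.sum()); print('hole',c,onz('top',[c],0.050),onz('top',[c],0.052))
wm=(340+265/8-.5,180+125/8-.5); print('white',onz('top',[wm],0.01))
# rest top
for (n,i,cs) in(('top',im,[(268,97),(408,170),(272,433),(135,360)]),):
    P=onz(n,[(220+a/8-.5,182+b/8-.5) for a,b in cs],0.03)[:,:2]
    print(P,P.mean(0),[np.linalg.norm(P[k]-P[k-1]) for k in range(4)])
    a=(P[0]+P[1]-P[2]-P[3]);print('yaw',np.arctan2(a[1],a[0]))
P=onz('scene',[(245+a/12-.5,195+b/12-.5) for a,b in[(145,312),(402,470),(575,404)]],0.03)[:,:2]
print('scene rest',P,(P[0]+P[2])/2,np.linalg.norm(P[1]-P[0]),np.linalg.norm(P[1]-P[2]))
h=cv2.cvtColor(im,cv2.COLOR_BGR2HSV)
m=mask(im,(0,200,150),(6,255,255),(235,195,275,235))|mask(im,(174,200,150),(180,255,255),(235,195,275,235))
r=cv2.minAreaRect(np.argwhere(m)[:,::-1].astype(np.float32)); print(r)
b=cv2.boxPoints(r); P=onz('top',b,0.091)[:,:2]; print('grip top',P.mean(0),P,[np.linalg.norm(P[k]-P[k-1]) for k in range(4)])
# grip corner scene top edge
P=onz('scene',[(245+a/12-.5,195+b/12-.5) for a,b in[(300,135),(432,188)]],0.091)[:,:2];print('scene grip',P,P.mean(0))
# crossbar in top
P=onz('top',[(220+a/8-.5,182+b/8-.5) for a,b in[(300,157),(345,180),(240,380),(193,352)]],0.038)[:,:2]
print('bar',P.mean(0),P)
a=(P[0]+P[1]-P[2]-P[3]);print('yaw',np.arctan2(a[1],a[0]), np.linalg.norm(a)/2)
print(cam('top')[2],-cam('top')[2].T@cam('top')[3],-cam('scene')[2].T@cam('scene')[3])
E
```

```text
[ 40  94 109] [  9  68 131] [17 30 76]
top ring ctr [ 0.51709869 -0.18830315] r 0.04066448394492239
scene ring ctr [ 0.51301271 -0.18244298] r 0.04080487769775219
hole (np.float64(382.74568965517244), np.float64(202.50258620689655)) [[ 0.54605684 -0.20204176  0.05      ]] [[ 0.54585951 -0.20143457  0.052     ]]
hole (np.float64(374.53435114503816), np.float64(221.50954198473283)) [[ 0.48973926 -0.17711891  0.05      ]] [[ 0.48963551 -0.17655314  0.052     ]]
white [[ 0.57197507 -0.18354447  0.01      ]]
[[0.567246   0.18032761]
 [0.54085094 0.12754497]
 [0.44218916 0.17626949]
 [0.46811624 0.22763381]] [0.50460058 0.17794397] [np.float64(0.10983891306536674), np.float64(0.059014457912979885), np.float64(0.11003738123801433), np.float64(0.057537007001853484)]
yaw -0.4519924212167384
scene rest [[0.563679   0.18388781]
 [0.46739026 0.22962403]
 [0.44059436 0.17673948]] [0.50213668 0.18031364] 0.10659889123326778 0.059285713007933935
((253.00003051757812, 213.50001525878906), (4.0249223709106445, 15.205260276794434), 26.56505012512207)
grip top [0.50373862 0.1782999 ] [[0.48673581 0.19265355]
 [0.52563669 0.17423126]
 [0.52072229 0.16393353]
 [0.48185967 0.18238128]] [np.float64(0.011370853839796104), np.float64(0.04304253099201058), np.float64(0.01141028575083616), np.float64(0.04301887107329252)]
scene grip [[0.52205205 0.17789296]
 [0.47888151 0.18962936]] [0.50046678 0.18376116]
bar [0.50315219 0.17830236] [[0.54416962 0.16788972]
 [0.53593535 0.15105305]
 [0.46128118 0.18836229]
 [0.47122262 0.20590439]]
yaw -0.4718699397179011 0.08285498551621126
[[ 0.02021421 -0.99976448 -0.00789794]
 [-0.99344265 -0.01919601 -0.1127085 ]
 [ 0.11253035  0.01012446 -0.99359671]] [0.42730786 0.16334587 1.25354905] [-0.00998573  1.38414012  0.75573962]
```

```bash
python3 - <<'E'
from h import *
im=cv2.imread('pics/top0.png')
for (u,v) in((382,203),(375,221)):
    print(im[v-3:v+4,u-3:u+4,2])
res=[]
for (u,v) in((382,203),(375,221)):
    g=im[v-3:v+4,u-3:u+4,2].astype(float); w=np.clip(190-g,0,None); yy,xx=np.mgrid[v-3:v+4,u-3:u+4]
    d=(xx-u)**2+(yy-v)**2; w[d>8]=0
    c=((w*xx).sum()/w.sum(),(w*yy).sum()/w.sum()); p=onz('top',[c],0.052)[0]; res.append(p); print(c,p,w.sum()/190)
a,b=res; d=a-b; print('mid',(a+b)/2,'len',np.linalg.norm(d),'ang',np.arctan2(d[1],d[0]))
h=cv2.cvtColor(im,cv2.COLOR_BGR2HSV)
for V in(150,180,200):
    m=cv2.inRange(h,(15,150,V),(32,255,255))[180:246,340:415]
    c=max(cv2.findContours(m,cv2.RETR_EXTERNAL,cv2.CHAIN_APPROX_NONE)[0],key=cv2.contourArea)
    P=onz('top',cv2.convexHull(c).reshape(-1,2)+np.array([340.,180]),0.052)[:,:2]
    A=np.c_[2*P,np.ones(len(P))]; s=np.linalg.lstsq(A,(P**2).sum(1),rcond=None)[0]; print(V,s[:2],np.sqrt(s[2]+s[0]**2+s[1]**2))
m=cv2.inRange(h,(65,80,60),(90,255,255)); m[:180]=0;m[246:]=0;m[:,:340]=0;m[:,415:]=0
c=cv2.convexHull(np.argwhere(m)[:,::-1].astype(np.float32)).reshape(-1,2); P=onz('top',c,0.01)[:,:2]
A=np.c_[2*P,np.ones(len(P))]; s=np.linalg.lstsq(A,(P**2).sum(1),rcond=None)[0]; print('foot',s[:2],np.sqrt(s[2]+s[0]**2+s[1]**2))
E
```

```text
[[210 210 212 216 212 192 161]
 [211 205 189 185 195 208 210]
 [211 185 124  96 132 182 211]
 [208 163  76  54  61 155 206]
 [208 164  94  62  58 163 209]
 [211 196 154 112 123 188 210]
 [197 203 199 184 192 207 210]]
[[210 212 209 206 205 191 172]
 [211 197 160 150 171 201 214]
 [210 167  82  59  95 170 208]
 [205 158  81  70  58 149 201]
 [210 178 110  78  95 168 205]
 [213 203 177 155 171 199 210]
 [186 210 213 204 208 212 209]]
(np.float64(382.0795275590551), np.float64(203.41889763779528)) [ 0.54312003 -0.19942901  0.052     ] 6.684210526315789
(np.float64(375.04037267080747), np.float64(220.9223602484472)) [ 0.49137708 -0.17805735  0.052     ] 6.778947368421052
mid [ 0.51724856 -0.18874318  0.052     ] len 0.05598285932187345 ang -0.3916929269780661
150 [ 0.51709869 -0.18830315] 0.04066448394492239
180 [ 0.51715769 -0.18884775] 0.039659081301343255
200 [ 0.51728791 -0.1886664 ] 0.038819461281876556
foot [ 0.51695071 -0.18722489] 0.05866644340102422
```

drive_tool(increments=[[[0, 0, -10], [0, 0, 0], 1], [[0, 0, -10], [0, 0, 0], 1], [[0, 0, -10], [0, 0, 0], 1], [[0, 0, -10], [0, 0, 0], 1], [[0, 0, -10], [0, 0, 0], 1], [[0, 0, -10], [0, 0, 0], 1], [[0, 0, -10], [0, 0, 0], 1], [[0, 0, -10], [0, 0, 0], 1], [[0, 0, -10], [0, 0, 0], 1]], squeeze=30)

```text
time_s: 1.23
ee_pos: [0.2039, -0.5107, 0.2221]
eef_rot: [-3.141, -0.0, 0.386]
force: [-0.5, 0.2, -0.3]
grip_width: 0.0937
```

drive_tool(increments=[[[0, 0, -10.4], [0, 0, 0], 1], [[0, 0, -10.4], [0, 0, 0], 1], [[0, 0, -10.4], [0, 0, 0], 1], [[0, 0, -10.4], [0, 0, 0], 1], [[0, 0, 0], [40, -2, 0], 1], [[0, 0, 0], [50, -2.5, 0], 1], [[0, 0, 0], [50, -2.5, 0], 1], [[0, 0, 0], [50, -2.5, 0], 1], [[0, 0, 0], [50, -2.5, 0], 1], [[0, 0, 0], [50, -2.5, 0], 1], [[0, 0, 0], [50, -2.5, 0], 1], [[0, 0, 0], [50, -2.5, 0], 1], [[0, 0, 0], [50, -2.5, 0], 1], [[0, 0, 0], [50, -2.5, 0], 1], [[0, 0, 0], [50, -2.5, 0], 1], [[0, 0, 0], [50, -2.5, 0], 1], [[0, 0, 0], [50, -2.5, 0], 1], [[0, 0, 0], [50, -2.5, 0], 1], [[0, 0, 0], [50, -2.5, 0], 1], [[0, 0, 0], [10, -1, 0], 1]])

```text
time_s: 3.72
ee_pos: [0.5064, 0.1787, 0.2216]
eef_rot: [-3.141, 0.001, 1.108]
force: [0.2, -0.5, -0.8]
grip_width: 0.094
```

drive_tool(increments=[[[0, 0, 0], [-1.5, -2.5, 30], 1], [[0, 0, 0], [0, 0, 40], 1], [[0, 0, 0], [0, 0, 40], 1], [[0, 0, 0], [0, 0, 30], 1], [[0, 0, 0], [0, 0, 15], 1], [[0, 0, 0], [0, 0, 0], 1]])

```text
time_s: 4.47
ee_pos: [0.5031, 0.176, 0.0672]
eef_rot: [-3.141, 0.001, 1.106]
force: [-0.3, 0.1, 0.2]
grip_width: 0.094
```

```bash
python3 - <<'E'
from h import *
im=ctrl.camera('scene'); crop(im,230,160,330,260,6,'g1.png')
o=ctrl.get_obs(); print(o['ee_pos'],o['eef_rot'],o['force'],o['moment'],o['qpos'])
E
```

```text
[0.50359954 0.17622174 0.06812102] [ 3.14122106e+00 -3.21963995e-04  1.10553554e+00] [ 0.01788369 -0.370336   -0.48901645] [-0.01684354 -0.11948601  0.04208698] [ 2.67959798e-01  4.44930363e-01  1.71411163e+00 -1.13819158e-05
  9.82059083e-01 -8.37569365e-01]
```

View pics/g1.png

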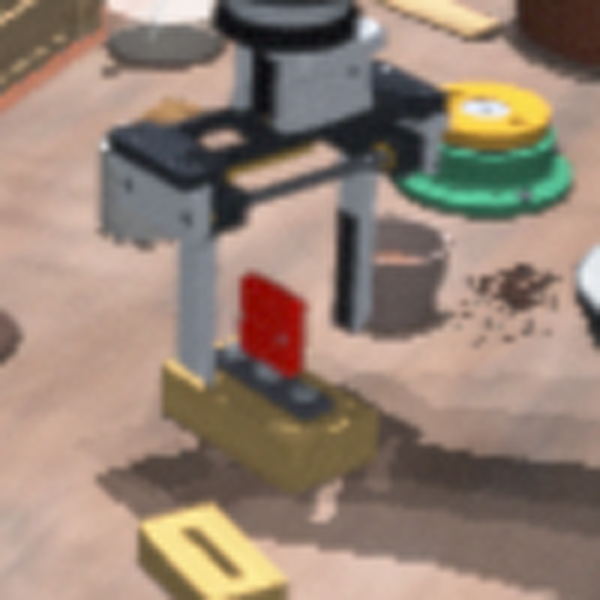

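The fingers straddle the red grip, which sits between them at crop (272,325), and the fingertips are clear of the crossbar. I'll close now.

drive_tool(increments=[[[0, 0, 0], [1.8, 0, 1], 1], [[0, 0, 0], [0, 0, 0], 0], [[0, 0, 0], [0, 0, 0], 0], [[0, 0, 0], [0, 0, 0], 0], [[0, 0, 0], [0, 0, 0], 0], [[0, 0, 0], [0, 0, 0], 0], [[0, 0, 0], [0, 0, 0], 0], [[0, 0, 0], [0, 0, 0], 0]], squeeze=40)

```text
time_s: 5.52
ee_pos: [0.5041, 0.178, 0.0664]
eef_rot: [-3.142, 0.0, 1.106]
force: [-0.0, 0.1, 0.1]
grip_width: 0.0271
```

```bash
cat > o.py <<'E'
from station import ctrl
import numpy as np
np.set_printoptions(precision=4,suppress=True)
o=ctrl.get_obs()
for k in('time_s','ee_pos','eef_rot','force','moment','grip_width','qpos','tau'): print(k,o[k])
E
python3 o.py
```

```text
time_s 5.525
ee_pos [0.5041 0.178  0.0664]
eef_rot [-3.1416  0.      1.1058]
force [-0.0267  0.0567  0.1132]
moment [ 0.0232 -0.1581 -0.0287]
grip_width 0.02714135066661625
qpos [ 0.2709  0.4498  1.7116 -0.      0.9803 -0.8349]
tau [ -0.0005 -55.3326 -29.0317   0.0318   0.0665   0.0001]
```

drive_tool(increments=[[[0, 0, 0], [0, 0, 0], 0], [[0, 0, 0], [0, 0, 0], 0], [[0, 0, 0], [0, 0, 0], 0], [[0, 0, 0], [0, 0, 0], 0]])

```text
time_s: 6.02
ee_pos: [0.5041, 0.178, 0.0664]
eef_rot: [-3.142, 0.0, 1.106]
force: [0.4, 0.0, -0.0]
grip_width: 0.0138
```

```bash
python3 o.py
```

```text
time_s 6.025
ee_pos [0.5041 0.178  0.0664]
eef_rot [-3.1416  0.      1.1058]
force [ 0.3758  0.0481 -0.0144]
moment [ 0.0519 -0.0923 -0.0437]
grip_width 0.013819086327495778
qpos [ 0.2709  0.4498  1.7116 -0.      0.9803 -0.8349]
tau [  0.136  -55.5476 -29.2168   0.0764   0.0445  -0.0013]
```

Gripped at 13.8 mm, as the 14 mm paddle should be. Lifting.

drive_tool(increments=[[[0, 0, 0], [0, 0, -10], 0], [[0, 0, 0], [0, 0, -20], 0], [[0, 0, 0], [0, 0, -30], 0], [[0, 0, 0], [0, 0, -30], 0], [[0, 0, 0], [0, 0, -10], 0], [[0, 0, 0], [0, 0, 0], 0]])

```text
time_s: 6.78
ee_pos: [0.5041, 0.178, 0.1665]
eef_rot: [3.141, -0.0, 1.106]
force: [-0.8, -0.2, -2.6]
grip_width: 0.0137
```

```bash
python3 o.py; python3 - <<'E'
from h import *
im=ctrl.camera('scene'); crop(im,230,130,330,230,6,'g2.png')
E
```

```text
time_s 6.775
ee_pos [0.5041 0.178  0.1665]
eef_rot [ 3.1413 -0.0003  1.1059]
force [-0.7583 -0.2243 -2.6346]
moment [ 0.0039 -0.1076  0.1023]
grip_width 0.013724569697794915
qpos [ 0.271   0.3185  1.6323  0.      1.1904 -0.8349]
tau [  0.0281 -55.6883 -35.8031   0.0367   0.3257  -0.0002]
```

View pics/g2.png

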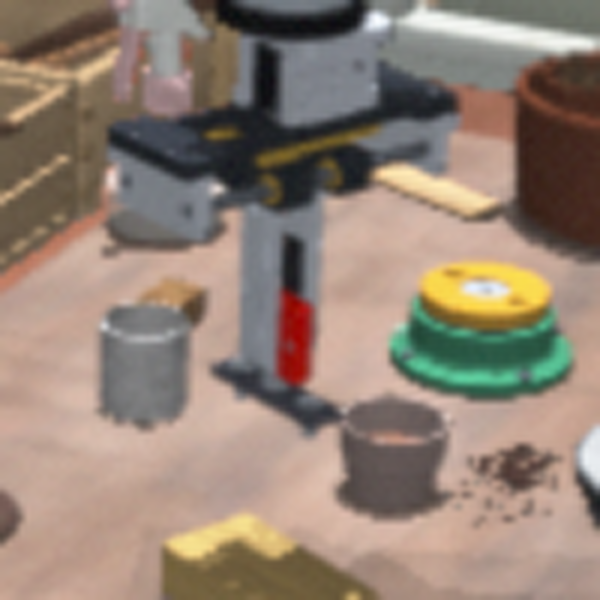

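The spanner hangs upright in the jaws. Next I'll go over the ring.

drive_tool(increments=[[[0, 0, 0], [-20, 11, 0], 0], [[0, 0, 0], [-40, 22, 0], 0], [[0, 0, 0], [-40, 22, 0], 0], [[0, 0, 0], [-40, 22, 0], 0], [[0, 0, 0], [-40, 22, 0], 0], [[0, 0, 0], [-40, 22, 0], 0], [[0, 0, 0], [-40, 22, 0], 0], [[0, 0, 0], [-40, 22, 0], 0], [[0, 0, 0], [-20, 11, 0], 0], [[0, 0, -4.2], [0, 0, 0], 0], [[0, 0, 0], [0, 0, 0], 0]], squeeze=55)

```text
time_s: 8.2
ee_pos: [0.5175, -0.1869, 0.1651]
eef_rot: [-3.139, -0.0, 1.178]
force: [0.1, -0.8, -2.2]
grip_width: 0.0138
```

```bash
python3 o.py; python3 - <<'E'
from h import *
im=ctrl.camera('top'); crop(im,330,140,430,240,6,'g3.png')
E
```

```text
time_s 8.2
ee_pos [ 0.5175 -0.1869  0.1651]
eef_rot [-3.1393 -0.0001  1.1784]
force [ 0.0541 -0.8446 -2.1529]
moment [ 0.0313 -0.1298  0.0099]
grip_width 0.01376380632888823
qpos [-0.4132  0.3546  1.5871  0.      1.2022 -1.5916]
tau [ -0.717  -55.8703 -34.7819  -0.0455   0.0666  -0.8112]
```

View pics/g3.png

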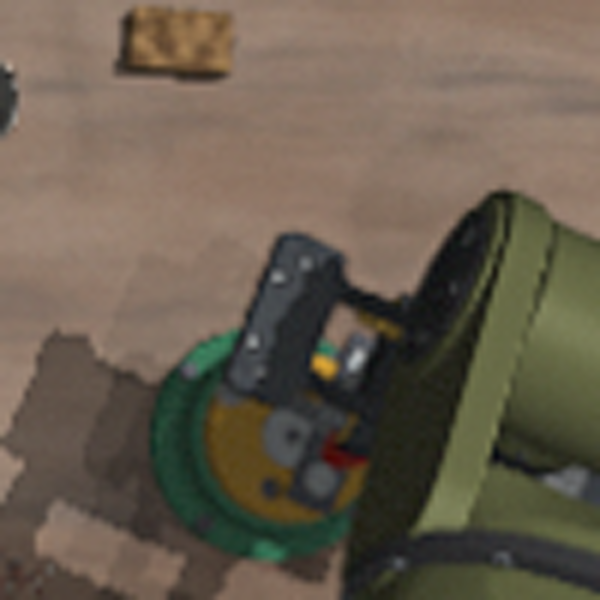

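drive_tool(increments=[[[0, 0, 0], [0, 0, 25], 0], [[0, 0, 0], [0, 0, 25], 0], [[0, 0, 0], [0, 0, 5], 0], [[0, 0, 0], [0, 0, 0], 0], [[0, 0, 0], [0, 0, 0], 0]])

```text
time_s: 8.88
ee_pos: [0.5184, -0.187, 0.1124]
eef_rot: [3.14, 0.0, 1.179]
force: [-0.2, -0.2, -2.4]
grip_width: 0.0141
```

```bash
python3 o.py; python3 - <<'E'
from h import *
im=ctrl.camera('scene'); crop(im,270,120,350,210,7,'g4.png'); print(ctrl.get_obs()['moment'],ctrl.get_obs()['ee_pos'])
E
```

```text
time_s 8.875
ee_pos [ 0.5184 -0.187   0.1124]
eef_rot [3.1401 0.     1.179 ]
force [-0.241  -0.1923 -2.4043]
moment [ 0.0039 -0.1032  0.0103]
grip_width 0.014116493232406152
qpos [-0.4127  0.4164  1.6349  0.      1.0889 -1.5917]
tau [  0.0378 -56.8171 -32.1755  -0.0156   0.0784   0.0116]
[-0.01690592 -0.15951642 -0.01207519] [ 0.51833242 -0.18702611  0.112362  ]
```

View pics/g4.png

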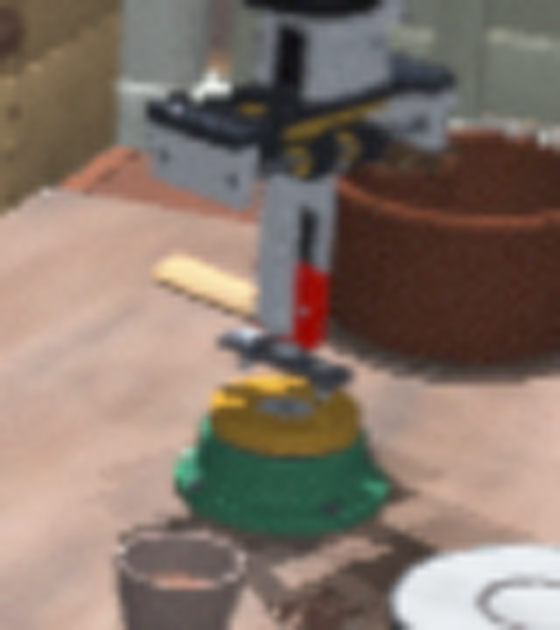

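drive_tool(increments=[[[0, 0, 0], [-2.1, 0, 6], 0], [[0, 0, 0], [0, 0, 4], 0], [[0, 0, 0], [0, 0, 2], 0], [[0, 0, 0], [0, 0, 1], 0], [[0, 0, 0], [0, 0, 0], 0]])

```text
time_s: 9.55
ee_pos: [0.5172, -0.1889, 0.0984]
eef_rot: [-3.142, -0.0, 1.179]
force: [-0.3, 0.5, -2.7]
grip_width: 0.0134
```

```bash
python3 o.py
```

```text
time_s 9.55
ee_pos [ 0.5172 -0.1889  0.0984]
eef_rot [-3.1415 -0.      1.1791]
force [-0.3491  0.5007 -2.7237]
moment [-0.0361 -0.128  -0.0117]
grip_width 0.01338145802494078
qpos [-0.4167  0.4346  1.6455  0.      1.0615 -1.5959]
tau [ -0.0129 -57.6132 -31.7398  -0.0169   0.0501   0.0001]
```

drive_tool(increments=[[[0, 0, 0], [0, 0, 1], 0], [[0, 0, 0], [0, 0, 0], 0]])

```text
time_s: 9.8
ee_pos: [0.5171, -0.1888, 0.0974]
eef_rot: [-3.142, -0.0, 1.179]
force: [-0.9, -0.7, -2.8]
grip_width: 0.0136
```

drive_tool(increments=[[[0, 0, 0], [0, 0, 1], 0], [[0, 0, 0], [0, 0, 0], 0]])

```text
time_s: 10.05
ee_pos: [0.5171, -0.1889, 0.0964]
eef_rot: [-3.141, -0.0, 1.179]
force: [0.5, 0.6, -2.5]
grip_width: 0.0137
```

drive_tool(increments=[[[0, 0, 0], [0, 0, 1], 0], [[0, 0, 0], [0, 0, 0], 0]])

```text
time_s: 10.3
ee_pos: [0.5171, -0.1888, 0.0954]
eef_rot: [-3.141, -0.0, 1.179]
force: [0.1, 0.1, -2.8]
grip_width: 0.0138
```

The tips are already about 4 mm below the face with no contact force, so the prongs are in the holes. I'll keep going down gently.

drive_tool(increments=[[[0, 0, 0], [0, 0, 1], 0], [[0, 0, 0], [0, 0, 1], 0], [[0, 0, 0], [0, 0, 0], 0]])

```text
time_s: 10.68
ee_pos: [0.5171, -0.1889, 0.0933]
eef_rot: [-3.141, -0.0, 1.179]
force: [0.0, -0.1, -2.3]
grip_width: 0.0137
```

drive_tool(increments=[[[0, 0, 0], [0, 0, 1], 0], [[0, 0, 0], [0, 0, 1], 0], [[0, 0, 0], [0, 0, 0], 0]])

```text
time_s: 11.05
ee_pos: [0.5171, -0.1889, 0.0914]
eef_rot: [-3.141, -0.0, 1.179]
force: [0.6, 0.1, -2.6]
grip_width: 0.0135
```

drive_tool(increments=[[[0, 0, 0], [0, 0, 1], 0], [[0, 0, 0], [0, 0, 0.5], 0], [[0, 0, 0], [0, 0, 0], 0]])

```text
time_s: 11.42
ee_pos: [0.5171, -0.1889, 0.0899]
eef_rot: [-3.142, 0.0, 1.179]
force: [-0.3, 0.8, -1.7]
grip_width: 0.0136
```

```bash
python3 o.py
```

```text
time_s 11.425
ee_pos [ 0.5171 -0.1889  0.0899]
eef_rot [-3.1415  0.      1.1792]
force [-0.2651  0.7659 -1.7317]
moment [ 0.0481 -0.1362  0.009 ]
grip_width 0.01361107179295135
qpos [-0.4167  0.4462  1.6513 -0.      1.0441 -1.5959]
tau [ -0.0004 -58.0063 -31.4233  -0.0166   0.0618  -0.0002]
```

drive_tool(increments=[[[0, 0, 0], [0, 0, 0.5], 0], [[0, 0, 0], [0, 0, 0], 0]])

```text
time_s: 11.68
ee_pos: [0.5171, -0.1889, 0.0894]
eef_rot: [-3.142, 0.0, 1.179]
force: [0.2, -0.3, -1.4]
grip_width: 0.0138
```

drive_tool(increments=[[[0, 0, 0], [0, 0, 0.5], 0], [[0, 0, 0], [0, 0, 0], 0]])

```text
time_s: 11.92
ee_pos: [0.5171, -0.1889, 0.0889]
eef_rot: [-3.142, -0.0, 1.179]
force: [-0.3, 1.0, -2.3]
grip_width: 0.0141
```

drive_tool(increments=[[[0, 0, 0], [0, 0, 0.3], 0], [[0, 0, 0], [0, 0, 0], 0]])

```text
time_s: 12.18
ee_pos: [0.5171, -0.1889, 0.0887]
eef_rot: [-3.142, -0.0, 1.179]
force: [-0.0, -0.1, -2.2]
grip_width: 0.0137
```

drive_tool(increments=[[[0, 0, 0], [0, 0, 0.3], 0], [[0, 0, 0], [0, 0, 0], 0]])

```text
time_s: 12.42
ee_pos: [0.5172, -0.1889, 0.0884]
eef_rot: [3.141, 0.0, 1.179]
force: [-0.6, -0.1, -1.9]
grip_width: 0.0135
```

drive_tool(increments=[[[0, 0, 0], [0, 0, 0.3], 0], [[0, 0, 0], [0, 0, 0], 0]])

```text
time_s: 12.68
ee_pos: [0.5172, -0.1889, 0.0884]
eef_rot: [3.141, -0.0, 1.179]
force: [-1.1, 0.7, 4.6]
grip_width: 0.0139
```

drive_tool(increments=[[[0, 0, 0], [0, 0, 0.3], 0], [[0, 0, 0], [0, 0, 0], 0]])

```text
time_s: 12.92
ee_pos: [0.5173, -0.1889, 0.0883]
eef_rot: [3.141, 0.0, 1.179]
force: [-3.3, 0.7, 7.4]
grip_width: 0.0137
```

The spanner bottomed at TCP z = 0.0884, exactly the predicted home height, at about 7 N of contact. I'll ease off slightly and start turning clockwise.

drive_tool(increments=[[[0, 0, 0], [0, 0, -0.4], 0], [[0, 0, 1], [0, 0, 0], 0], [[0, 0, 2], [0, 0, 0], 0], [[0, 0, 2], [0, 0, 0], 0], [[0, 0, 2], [0, 0, 0], 0]], squeeze=60)

```text
time_s: 13.55
ee_pos: [0.5173, -0.1892, 0.0884]
eef_rot: [3.141, 0.0, 1.055]
force: [-1.9, -2.3, 5.3]
grip_width: 0.0136
```

```bash
python3 o.py
```

```text
time_s 13.55
ee_pos [ 0.5173 -0.1892  0.0884]
eef_rot [3.1409 0.0003 1.0545]
force [-1.8696 -2.2812  5.3121]
moment [-0.3636  0.1442  0.2176]
grip_width 0.013565088610868562
qpos [-0.4169  0.4485  1.6522 -0.0004  1.0403 -1.4712]
tau [  1.1266 -53.9448 -28.8594   0.684   -0.1271  -0.3701]
```

drive_tool(increments=[[[0, 0, 2], [0, 0, 0], 0], [[0, 0, 2], [0, 0, 0], 0]])

```text
time_s: 13.8
ee_pos: [0.5173, -0.1891, 0.0883]
eef_rot: [3.141, 0.0, 0.985]
force: [-1.6, -1.6, 4.9]
grip_width: 0.0139
```

```bash
python3 o.py
```

```text
time_s 13.8
ee_pos [ 0.5173 -0.1891  0.0883]
eef_rot [3.141  0.0002 0.9847]
force [-1.583  -1.6151  4.8548]
moment [-0.3365  0.2242  0.1457]
grip_width 0.01391955920841783
qpos [-0.4169  0.4485  1.6522 -0.0004  1.0403 -1.4014]
tau [  1.0595 -53.9708 -28.8339   0.658   -0.1049  -0.3719]
```

drive_tool(increments=[[[0, 0, 0], [0, 0, 0], 0], [[0, 0, 0], [0, 0, 0], 0]])

```text
time_s: 14.05
ee_pos: [0.5173, -0.1892, 0.0884]
eef_rot: [3.141, 0.0, 0.986]
force: [-1.5, -1.7, 5.3]
grip_width: 0.0133
```

```bash
python3 o.py
```

```text
time_s 14.05
ee_pos [ 0.5173 -0.1892  0.0884]
eef_rot [3.1409 0.0001 0.9856]
force [-1.496  -1.7372  5.3097]
moment [-0.3374  0.1981 -0.0334]
grip_width 0.013309747583402781
qpos [-0.417   0.4485  1.6522 -0.0003  1.0403 -1.4024]
tau [  1.2552 -53.9672 -28.8393   0.5669  -0.1106   0.0375]
```

drive_tool(increments=[[[0, 0, 2], [0, 0, 0], 0], [[0, 0, 2], [0, 0, 0], 0]])

```text
time_s: 14.3
ee_pos: [0.5173, -0.1891, 0.0883]
eef_rot: [3.141, 0.0, 0.915]
force: [-1.0, -2.6, 4.9]
grip_width: 0.0134
```

```bash
python3 o.py | egrep "rot|moment"
```

```text
eef_rot [3.1409 0.0001 0.9149]
moment [-0.3184  0.2083  0.2   ]
```

drive_tool(increments=[[[0, 0, 2], [0, 0, 0], 0], [[0, 0, 2], [0, 0, 0], 0]])

```text
time_s: 14.55
ee_pos: [0.5173, -0.1891, 0.0883]
eef_rot: [3.141, 0.0, 0.845]
force: [-1.1, -2.3, 5.1]
grip_width: 0.0139
```

```bash
python3 o.py | egrep "rot|moment"
```

```text
eef_rot [3.1409 0.0001 0.8451]
moment [-0.3186  0.1677  0.2424]
```

drive_tool(increments=[[[0, 0, 0], [0, 0, 0], 0], [[0, 0, 0], [0, 0, 0], 0]])

```text
time_s: 14.8
ee_pos: [0.5173, -0.1891, 0.0883]
eef_rot: [3.141, -0.0, 0.846]
force: [-1.5, -1.2, 5.4]
grip_width: 0.0137
```

```bash
python3 o.py | egrep "rot|moment"
```

```text
eef_rot [ 3.1409 -0.      0.846 ]
moment [-0.3104  0.1503  0.0044]
```

drive_tool(increments=[[[0, 0, 2], [0, 0, 0], 0], [[0, 0, 2], [0, 0, 0], 0]])

```text
time_s: 15.05
ee_pos: [0.5173, -0.1891, 0.0884]
eef_rot: [3.141, 0.0, 0.775]
force: [-1.5, -2.7, 5.6]
grip_width: 0.0138
```

```bash
python3 o.py | egrep "rot|moment"
```

```text
eef_rot [3.1409 0.0001 0.7753]
moment [-0.404   0.1934  0.2162]
```

drive_tool(increments=[[[0, 0, 0], [0, 0, 0], 0], [[0, 0, 0], [0, 0, 0], 0]])

```text
time_s: 15.3
ee_pos: [0.5173, -0.1891, 0.0883]
eef_rot: [3.141, -0.0, 0.776]
force: [-0.9, -1.8, 5.4]
grip_width: 0.0136
```

```bash
cat > m.py <<'E'
from station import ctrl
import numpy as np
a=[]
for i in range(6):
    a.append(ctrl.get_obs()['moment'][2]); ctrl.camera('top')
print(np.round(a,3),np.mean(a),ctrl.get_obs()['eef_rot'][2],ctrl.get_obs()['force'])
E
python3 m.py
```

```text
[0.081 0.077 0.079 0.081 0.048 0.109] 0.07907430459883834 0.7761247564140323 [-0.98763924 -2.34754717  4.33479483]
```

Seating has begun: the moment at rest is 0.08 N m. I'll go in smaller steps.

drive_tool(increments=[[[0, 0, 1.2], [0, 0, 0], 0], [[0, 0, 1.2], [0, 0, 0], 0]])

```text
time_s: 15.85
ee_pos: [0.5173, -0.1892, 0.0884]
eef_rot: [3.141, 0.0, 0.734]
force: [-0.3, -2.6, 5.1]
grip_width: 0.0136
```

```bash
python3 o.py | egrep "rot|moment"
```

```text
eef_rot [3.1408 0.     0.7338]
moment [-0.4083  0.1382  0.3448]
```

drive_tool(increments=[[[0, 0, 0], [0, 0, 0], 0], [[0, 0, 0], [0, 0, 0], 0]])

```text
time_s: 16.1
ee_pos: [0.5173, -0.1891, 0.0884]
eef_rot: [3.141, -0.0, 0.734]
force: [-0.5, -2.2, 5.7]
grip_width: 0.0139
```

```bash
python3 m.py
```

```text
[0.191 0.144 0.198 0.268 0.203 0.227] 0.20528244742616122 0.7344267194080742 [-1.22804712 -2.15897524  4.36169521]
```

```bash
sed -i 's/range(6)/range(16)/' m.py; python3 m.py
```

```text
[0.212 0.184 0.174 0.136 0.191 0.245 0.26  0.143 0.181 0.165 0.169 0.19
 0.188 0.175 0.199 0.211] 0.1889599438218424 0.7343917878282424 [-0.96243862 -1.9919274   4.92622215]
```

drive_tool(increments=[[[0, 0, 1], [0, 0, 0], 0]])

```text
time_s: 17.32
ee_pos: [0.5173, -0.1891, 0.0883]
eef_rot: [3.141, -0.0, 0.717]
force: [-1.0, -2.1, 5.1]
grip_width: 0.0136
```

```bash
python3 o.py | egrep "rot|moment"; python3 m.py
```

```text
eef_rot [ 3.1409 -0.      0.7169]
moment [-0.3855  0.1555  0.3521]
[0.352 0.313 0.266 0.207 0.226 0.251 0.279 0.248 0.176 0.233 0.28  0.251
 0.221 0.24  0.231 0.235] 0.2505401775830534 0.7170765448366725 [-1.01986332 -2.0806391   5.31852198]
```

The rest moment is about 0.24 N m and the peak was about 0.35–0.44 with friction, so the ring is nipped up. I'll relax 3° within the hole clearance and lift straight out.

drive_tool(increments=[[[0, 0, -1], [0, 0, 0], 0], [[0, 0, -1], [0, 0, 0], 0], [[0, 0, -1], [0, 0, 0], 0], [[0, 0, 0], [0, 0, 0], 0]])

```text
time_s: 18.62
ee_pos: [0.5174, -0.1889, 0.0883]
eef_rot: [3.141, -0.0, 0.77]
force: [-0.6, -0.7, 4.7]
grip_width: 0.0139
```

```bash
python3 o.py|egrep "pos|rot|force|moment"
```

```text
ee_pos [ 0.5174 -0.1889  0.0883]
eef_rot [ 3.1411 -0.0005  0.7699]
force [-0.5654 -0.7019  4.7314]
moment [-0.111  -0.0806 -0.0124]
qpos [-0.4167  0.4485  1.6522  0.0003  1.0402 -1.1867]
```

drive_tool(increments=[[[0, 0, 0], [0, 0, -2], 0], [[0, 0, 0], [0, 0, -4], 0], [[0, 0, 0], [0, 0, -5], 0], [[0, 0, 0], [0, 0, -7], 0], [[0, 0, 0], [0, 0, -20], 0], [[0, 0, 0], [0, 0, -20], 0], [[0, 0, 0], [0, 0, -20], 0], [[0, 0, 0], [0, 0, 0], 0]])

```text
time_s: 19.62
ee_pos: [0.5177, -0.1891, 0.1676]
eef_rot: [3.139, -0.001, 0.771]
force: [0.4, -0.1, -3.8]
grip_width: 0.0135
```

```bash
python3 o.py|egrep "pos|rot|force|moment|width"; python3 - <<'E'
from h import *
im=ctrl.camera('scene'); crop(im,270,110,350,210,6,'r1.png')
E
```

```text
ee_pos [ 0.5177 -0.1891  0.1676]
eef_rot [ 3.139  -0.0011  0.7707]
force [ 0.4263 -0.1187 -3.7811]
moment [ 0.0277 -0.0986 -0.0596]
grip_width 0.0134812244002324
qpos [-0.4167  0.3512  1.5854  0.      1.2022 -1.1874]
```

View pics/r1.png

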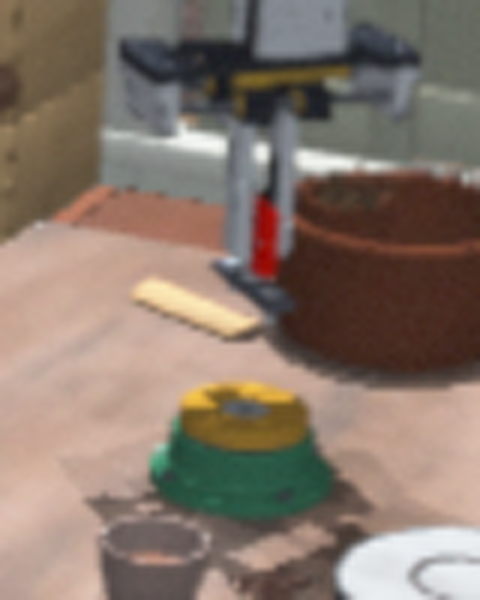

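drive_tool(increments=[[[0, 0, -9.6], [0, 0, 0], 0], [[0, 0, -9.6], [0, 0, 0], 0], [[0, 0, 0], [20, -11, 0], 0], [[0, 0, 0], [40, -22, 0], 0], [[0, 0, 0], [40, -22, 0], 0], [[0, 0, 0], [40, -22, 0], 0], [[0, 0, 0], [40, -22, 0], 0], [[0, 0, 0], [40, -22, 0], 0], [[0, 0, 0], [40, -22, 0], 0], [[0, 0, 0], [40, -22, 0], 0], [[0, 0, 0], [20, -11, 0], 0], [[0, 0, 0], [2, -1, 0], 0], [[0, 0, 0], [0, 0, 0], 0], [[0, 0, 0], [0, 0, 0], 0]])

```text
time_s: 21.42
ee_pos: [0.5034, 0.1774, 0.1659]
eef_rot: [-3.141, 0.0, 1.105]
force: [0.4, 0.5, -1.5]
grip_width: 0.0136
```

```bash
python3 o.py|egrep "pos|rot|force|moment|width"; python3 - <<'E'
from h import *
im=ctrl.camera('top'); crop(im,340,180,415,246,8,'r2.png'); cv2.imwrite('pics/top2.png',im[:,:,::-1])
sc=ctrl.camera('scene'); crop(sc,230,140,330,240,6,'r3.png')
E
```

```text
ee_pos [0.5034 0.1774 0.1659]
eef_rot [-3.1414  0.0004  1.1047]
force [ 0.4256  0.5349 -1.506 ]
moment [-0.0002 -0.1372  0.0089]
grip_width 0.01360805389520221
qpos [ 0.2702  0.3176  1.6348 -0.0001  1.1896 -0.8345]
```

View pics/r2.png

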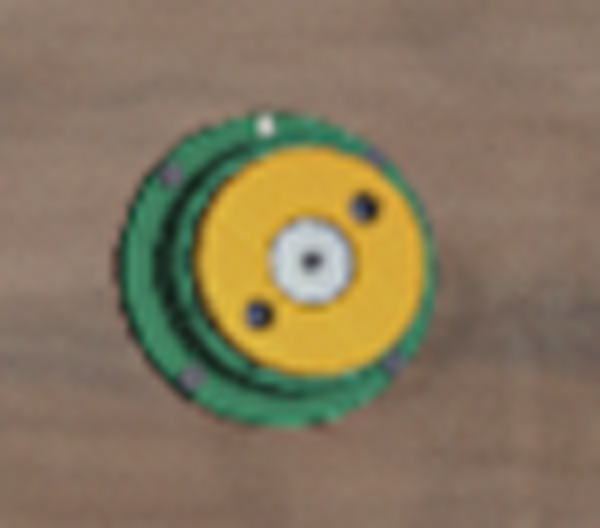

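View pics/r3.png

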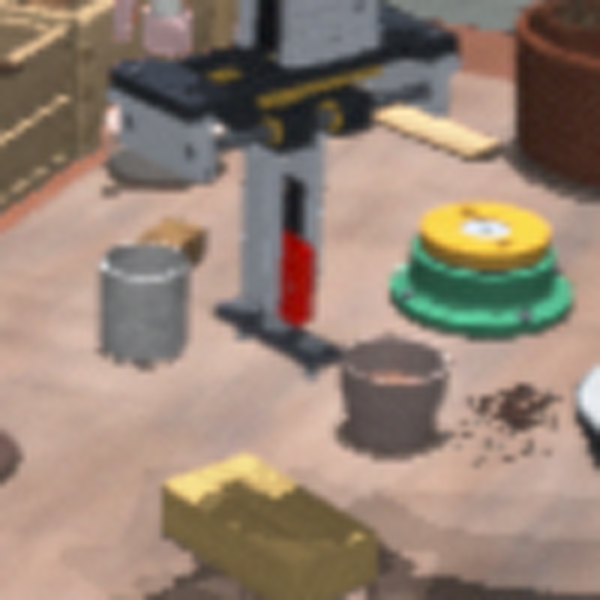

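```bash
python3 - <<'E'
from h import *
im=cv2.imread('pics/top2.png')
res=[]
for (u,v) in((385,205),(372,219)):
    for _ in range(3):
        g=im[v-3:v+4,u-3:u+4,2].astype(float); w=np.clip(190-g,0,None); yy,xx=np.mgrid[v-3:v+4,u-3:u+4]
        w[(xx-u)**2+(yy-v)**2>8]=0
        c=((w*xx).sum()/w.sum(),(w*yy).sum()/w.sum()); u,v=round(c[0]),round(c[1])
    res.append(onz('top',[c],0.052)[0]); print(c)
a,b=res; d=a-b; print('mid',(a+b)/2,'len',np.linalg.norm(d),'ang',np.arctan2(d[1],d[0]))
E
```

```text
(np.float64(385.197820620285), np.float64(205.487845766974))
(np.float64(372.0331010452962), np.float64(218.85278745644598))
mid [ 0.51722957 -0.18892056  0.052     ] len 0.05599391443526592 ang -0.7767677315612473
```

The ring's holes now lie at −0.777 rad, against −0.392 before, with their midpoint and spacing unchanged. That is a net clockwise turn of 0.385 rad, which agrees with a seated ring. Next I'll put the spanner back at the pose where it was picked up.

drive_tool(increments=[[[0, 0, 0], [0.9, 0.4, 20], 0], [[0, 0, 0], [0, 0, 30], 0], [[0, 0, 0], [0, 0, 25], 0], [[0, 0, 0], [0, 0, 7], 0], [[0, 0, 0], [0, 0, 0], 0], [[0, 0, 0], [0, 0, 0], 0]])

```text
time_s: 22.28
ee_pos: [0.5046, 0.179, 0.0852]
eef_rot: [3.14, -0.001, 1.106]
force: [-0.2, 0.1, -2.2]
grip_width: 0.0136
```

drive_tool(increments=[[[0, 0, 0], [0, 0, 2], 0], [[0, 0, 0], [0, 0, 2], 0], [[0, 0, 0], [0, 0, 2], 0], [[0, 0, 0], [0, 0, 1], 0], [[0, 0, 0], [0, 0, 0], 0]])

```text
time_s: 22.9
ee_pos: [0.504, 0.1789, 0.077]
eef_rot: [-3.141, 0.0, 1.106]
force: [0.3, -0.6, -2.1]
grip_width: 0.0135
```

drive_tool(increments=[[[0, 0, 0], [-0.8, 0, 1.5], 0], [[0, 0, 0], [0, 0, 1.5], 0], [[0, 0, 0], [0, 0, 0], 0]])

```text
time_s: 23.28
ee_pos: [0.5037, 0.1782, 0.074]
eef_rot: [-3.141, 0.0, 1.106]
force: [0.3, 0.5, -2.9]
grip_width: 0.0139
```

drive_tool(increments=[[[0, 0, 0], [0, 0, 2], 0], [[0, 0, 0], [0, 0, 2], 0], [[0, 0, 0], [0, 0, 0], 0]])

```text
time_s: 23.65
ee_pos: [0.5036, 0.1782, 0.0699]
eef_rot: [-3.141, 0.0, 1.106]
force: [0.3, -0.2, -1.8]
grip_width: 0.0133
```

drive_tool(increments=[[[0, 0, 0], [0, 0, 1.5], 0], [[0, 0, 0], [0, 0, 1], 0], [[0, 0, 0], [0, 0, 0], 0]])

```text
time_s: 24.02
ee_pos: [0.5037, 0.1782, 0.0676]
eef_rot: [-3.141, 0.0, 1.106]
force: [0.4, 0.3, -1.7]
grip_width: 0.0136
```

drive_tool(increments=[[[0, 0, 0], [0, 0, 0.6], 0], [[0, 0, 0], [0, 0, 0], 0]])

```text
time_s: 24.28
ee_pos: [0.5037, 0.1782, 0.067]
eef_rot: [-3.142, 0.0, 1.106]
force: [0.4, 0.1, -3.2]
grip_width: 0.0136
```

drive_tool(increments=[[[0, 0, 0], [0, 0, 0.5], 0], [[0, 0, 0], [0, 0, 0], 0]])

```text
time_s: 24.52
ee_pos: [0.5037, 0.1782, 0.0665]
eef_rot: [-3.142, 0.0, 1.106]
force: [-0.2, 0.2, -2.3]
grip_width: 0.0139
```

drive_tool(increments=[[[0, 0, 0], [0, 0, 0.3], 0], [[0, 0, 0], [0, 0, 0], 0]])

```text
time_s: 24.78
ee_pos: [0.5037, 0.1782, 0.0664]
eef_rot: [3.142, -0.0, 1.106]
force: [-1.7, -1.8, 0.8]
grip_width: 0.0138
```

It touched down at the pick-up height of 0.0664. Opening and rising.

drive_tool(increments=[[[0, 0, 0], [0, 0, 0], 0.3], [[0, 0, 0], [0, 0, 0], 0.5], [[0, 0, 0], [0, 0, 0], 0.6], [[0, 0, 0], [0, 0, 0], 0.6], [[0, 0, 0], [0, 0, 0], 0.6], [[0, 0, 0], [0, 0, 0], 0.6]])

```text
time_s: 25.52
ee_pos: [0.5037, 0.1782, 0.0663]
eef_rot: [-3.142, -0.0, 1.106]
force: [-0.4, -0.9, -0.4]
grip_width: 0.0568
```

drive_tool(increments=[[[0, 0, 0], [0, 0, -5], 0.6], [[0, 0, 0], [0, 0, -20], 0.6], [[0, 0, 0], [0, 0, -40], 0.6], [[0, 0, 0], [0, 0, -40], 0.6], [[0, 0, 0], [0, 0, -40], 0.6], [[0, 0, 0], [-40, 0, 0], 0.6], [[0, 0, 0], [-50, 0, 0], 0.6], [[0, 0, 0], [-50, 0, 0], 0.6], [[0, 0, 0], [-50, 0, 0], 0.6], [[0, 0, 0], [-50, 0, 0], 0.6], [[0, 0, 0], [-50, 0, 0], 0.6], [[0, 0, 0], [-50, 0, 0], 0.6], [[0, 0, 0], [-50, 0, 0], 0.6], [[0, 0, 0], [-50, 0, 0], 0.6], [[0, 0, 0], [-50, 0, 0], 0.6], [[0, 0, 0], [-50, 0, 0], 0.6], [[0, 0, 0], [0, 0, 0], 0.6], [[0, 0, 0], [0, 0, 0], 0.6]])

```text
time_s: 27.78
ee_pos: [0.2617, -0.3041, 0.2114]
eef_rot: [-3.142, -0.0, 1.105]
force: [0.2, 0.9, 0.3]
grip_width: 0.0565
```

```bash
python3 o.py|egrep "time|pos|rot|force|moment|width"; python3 - <<'E'
from h import *
for n in('top','scene'):
    im=ctrl.camera(n); cv2.imwrite(f'pics/{n}9.png',im[:,:,::-1])
    if n=='scene': crop(im,245,195,305,245,12,'f2.png')
a=cv2.imread('pics/top0.png');b=cv2.imread('pics/top9.png')
d=cv2.absdiff(a,b).max(2); m=(d>30).astype(np.uint8)
for s in cv2.connectedComponentsWithStats(m)[2][1:]:
    if s[4]>3: print(s)
E
```

```text
time_s 27.775
ee_pos [ 0.2617 -0.3041  0.2114]
eef_rot [-3.1416 -0.0002  1.1054]
force [0.2363 0.9112 0.3258]
moment [ 0.0555 -0.1105  0.0073]
grip_width 0.0564818066297273
qpos [-0.9517 -0.0286  1.921   0.0002  1.2493 -2.0571]
[380 202   8   6  29]
[370 217   8   7  36]
[  259   279   248   105 10380]
[507 311   5   5   8]
[501 315   2   3   5]
[502 317  10  10  40]
[493 319   3   2   4]
[511 330   1   6   6]
[ 242  335   38   49 1092]
[498 337  14  25 166]
[311 347  11   6  29]
[491 357  12  16  56]
[456 360   3   3   4]
[502 360  10  18 112]
[450 363   3   3   6]
[285 371  12  10  47]
[480 375  13   9  51]
[491 375   6   6  17]
[301 379  12   5  34]
[496 378  16   6  52]
```

View pics/top9.png

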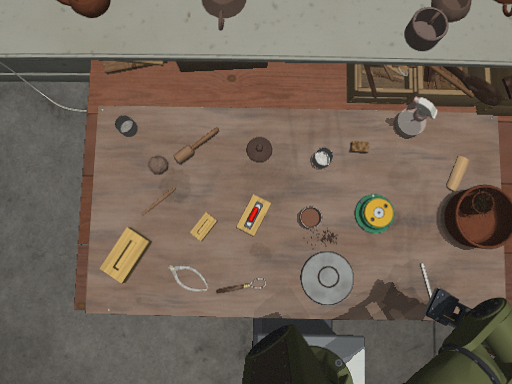

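View pics/f2.png

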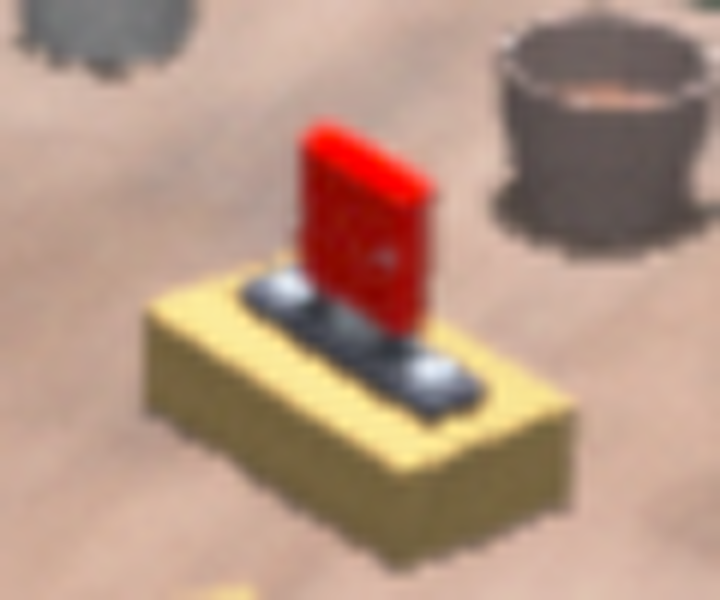

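The spanner stands upright in the rest slot exactly as it did at the start. Apart from the arm, the only change on the bench is the two ring holes. I'll check the ring angle once more for creep, then hand in.

```bash
python3 - <<'E'
from h import *
im=cv2.imread('pics/top9.png');res=[]
for (u,v) in((385,205),(372,219)):
    g=im[v-3:v+4,u-3:u+4,2].astype(float); w=np.clip(190-g,0,None); yy,xx=np.mgrid[v-3:v+4,u-3:u+4]
    w[(xx-u)**2+(yy-v)**2>8]=0
    res.append(onz('top',[((w*xx).sum()/w.sum(),(w*yy).sum()/w.sum())],0.052)[0])
d=res[0]-res[1]; print(np.arctan2(d[1],d[0]))
print(ctrl.hand_in())
E
```

```text
-0.7763857784175583
the job is handed in; nothing more can be done
None
```

The ring is seated and nipped up, the spanner is back upright in its rest, and I handed the job in at about 28 s.

- **Fitting:** I gripped the spanner across its paddle and lowered it over the ring. Both prongs went home at the predicted height, and the press on the ring stayed at about 7 N or less.
- **Tightening:** I turned clockwise until the torque at rest was about 0.24 N m. With the 0.2 N m running friction that comes to roughly 0.4–0.44 N m. I then eased back within the hole clearance and lifted straight out.
- **Ring check:** The holes had turned 0.385 rad clockwise in all, and the angle did not creep afterwards (−0.777, then −0.776 rad).
- **Spanner and surroundings:** The last pictures show the spanner upright in the slot where it started and the gripper clear of everything. Comparing the first and last top views, only the ring holes and the arm had changed.
- **Disagreement:** The resting torque rose about twice as fast per radian as the 1.5 N m/rad given, probably from leftover friction and sensor noise. I put the peak `lock_ring` value at roughly 0.81–0.86, inferred rather than measured, and well short of 1.1.

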